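Lock the trays of a sterilising rack with its drop pin

TASK

Gently push the upper tray of the steel sterilising rack all the way in, then take the T-handled locking pin out of its white stand and push it down through the hole in the rack's front cross bracket and both trays until its collar sits flush on the bracket, and let go. The bracket's hole is not exactly in the middle and the trays do not line up perfectly, so feel the pin in without forcing it (press well below 25 N), and leave the other things on the worktop where they are.

Things in the scene. Friction and masses are not known exactly. Their poses are not given: they have to be found in the camera images.
- rack: Fixed steel rack, 190 mm long (x), 126 mm wide (y), walls to 57 mm high, with two sliding trays one above the other and a flat cross bracket over its front. Origin: centre of its underside; x runs from its open front (-x, facing the robot) to its back, y to its left, z up. Each tray has a slot under the bracket's hole, 12 mm along x by 40 mm along y. Pin tip when home: 10 mm above the worktop, touching nothing.
- bracket_mid (a point): Middle of the bracket's top face, at (-70, 0, 64) mm in the rack's frame, axes as the rack's. The bracket is a plate 34 x 140 x 10 mm (x, y, z) with a 3.5 mm high screw head near each end. Its one round hole (12 mm, 1 mm chamfer) lies on this point's y axis, 0 to 11 mm to either side, different each time: see or feel where. The bracket is clamped and does not move.
- upper_tray (a joint): How far the upper tray stands out towards the front (m); 0 = slot in line with the hole, stop at -0.002, starts 0.02 to 0.04 out. Slides with about 3 N friction and stays put. The pin's tapered tip draws it the last 2 mm into line.
- tray_tab (a point): Centre of the front face of the upper tray's push tab, a steel block 40 mm wide (y), 12 mm high and 9 mm deep on the tray's front panel; 40 mm above the worktop. Axes as the rack's: push along +x. The lower tray's top edge is 25 mm above the worktop.
- pin_stand: Fixed white square stand, 60 x 60 x 40 mm (foot 68 mm), origin at the centre of its underside. The pin stands upright in a round hole, 13 mm wide and 35 mm deep, in its top.
- pin_grip (a point): Centre of the pin's T-handle, a steel bar 44 mm long (this point's x), 14 mm wide (y) and 14 mm high; grasp it across its width (y). z points up along the pin. The 22 mm wide collar's underside is 31 mm below this point, the shank's tip 85 mm below it. The pin weighs about 0.12 kg.
- pin_collar (a point): Centre of the underside of the pin's collar (22 mm wide, 4 mm thick), on the pin's axis. The shank below it is 10 mm thick and 54 mm long, its last 5 mm tapering to a flat 7 mm wide tip. The pin is home when this face lies on the bracket's top. Axes as the pin's.
- kidney_dish: Bystander: steel kidney dish, 97 x 183 x 32 mm, origin at the centre of its underside.
- indicator_tape: Bystander: flat roll of beige tape, 96 mm wide and 25 mm high, origin at the centre of its underside.
- handpiece: Bystander: slim white dental handpiece lying down, 18 x 120 x 18 mm, origin under its centre.
- lower_tray (a joint): The same for the lower tray, which starts within 0.0015 of line and likewise is drawn into line by the pin's tapered tip against about 3 N of friction.
Mind the look-alikes: they are no part of the job. Leave any purple or turquoise look-alike of the part that bears pin_grip alone.

How it is judged (in metres and radians):
On the way, in this order (a step that is already met when the one before it is completed fails the run):
1. the upper tray is pushed in (within 4 mm of line) while the pin is still in its stand (value of joint upper_tray below 0.004 m and horizontal distance between pin_collar and pin_stand below 0.02 m and height (world z) of pin_collar below 0.07 m), for 0.1 s.
2. the pin is drawn clear of its stand (height (world z) of pin_collar above 0.095 m), for 0.1 s.
At the end, for the whole second after the job is handed in: The pin stands upright (within 0.08 rad) in the bracket's hole with its collar on the bracket's top (no more than 2 mm above it, within 14 mm of the bracket's middle), the upper tray is in line (less than 3 mm out), the pin is at rest and let go (z of pin_collar in the frame of bracket_mid between -0.003 and 0.002 m and horizontal distance between pin_collar and bracket_mid below 0.014 m and angle between pin_collar's own z axis and vertical below 0.08 rad and value of joint upper_tray below 0.003 m and linear speed of pin below 0.01 m/s and contact force between the fingers and pin below 0.1 N); the robot touches nothing.
It fails at once if the pin is forced: more than 25 N between the pin and the rack with its trays and bracket (contact force between pin and rack above 25 N).
It fails at once if the tray or rack is rammed: more than 40 N between the fingers and the rack (contact force between the fingers and rack above 40 N).
It fails at once if a bystander is moved more than 20 mm (distance of any of kidney_dish, indicator_tape, handpiece from where it was at the start of the episode above 0.02 m).
It also fails if it takes over 72 s, if anything falls off the work surface, if the arm or the gripper's body presses on something with over 40 N, if the wrist force passes 120 N, or if a joint passes its speed limit or range.

ROBOT

A 6-joint arm with a two-finger parallel gripper is mounted at the origin on a cart in front of the work surface, level with it; the furniture and walls round the work are solid. World frame = base frame: x ahead of the robot, y to its left, z up, the work surface at z = 0. Lengths are in m, angles in degrees, forces in N, time in s.
With the tool pointing down it reaches from about 0.375 to 0.9 m from the base axis. Payload 3.1 kg.
Tool frame: the origin (TCP) lies between the finger pads; the fingertips stand 22 mm ahead of it and the grasp point (between the pads) lies 3 mm ahead of it; z points along the fingers, y is the line along which they close (so a half turn about z gives the same grasp; the last joint's range is limited). The gripper opens to 87 mm and grips with 3 to 60 N. Pads are 19 mm wide; open, the fingers measure 117 mm over their backs; the gripper's body (75 mm by 190 mm) begins 51 mm behind the grasp point.
Start: joints at [-84.655, 30.224, 82.088, -0, 67.689, -10.227], TCP at [0.168, -0.602, 0.245] pointing down, gripper open.
Joint ranges: [-176.69, 176.69], [-43.24, 126.21], [12.49, 139.97], [-82, 262], [0, 151.66], [-163.58, 163.58]. Speed limits (degrees/s): [159.86, 159.86, 180, 180, 180, 180].

INTERFACE

Orientations are given as a 3x3 rotation matrix whose columns are the frame's x, y, z axes.
In Python, from rig import bot, capture, search_frame, outline_of, spot_point gives the robot as it stands.
- The arm moves only by the tool jog_arm, never from a script. Its argument "rows" is text: rows parted by semicolons, each of 7 numbers parted by spaces: the opening, from 0 (shut) to 1 (fully open), then the shift along the tool's x, y, z as a fraction of full scale, then the turn, a rotation vector about the tool's x, y, z as a fraction of full scale. A call has 1 to 20 rows; each row is the pose to reach, as a shift and turn from the pose commanded when the call began, along the tool's axes at that moment; what a row does not reach only later rows make up. Full scale, the value 1, is 0.5 m for a shift and pi/4 rad for a turn. A row lasts 1/12 s, in which the tool goes at most 41.7 mm and 7.16 degrees, less where a joint would pass 70% of its speed; a pose out of reach is approached as far as the arm can. A call with a number of a shift or a turn outside -1 to 1 is refused whole. A call with a gripper value outside its range is refused whole. The fingers move at their own pace and stop on an object; the grip force is fixed at half the most. Time passes only in rows, so rows that repeat a pose let the fingers close. It gives the time, the measured TCP pose, the force, the opening and the grip force at its end, in the units of the state.
- bot.read_state(): the state, without advancing time (a new reading comes with each control period).
- capture(name): name is "scene" or "top" or "wrist"; returns a dict with "pixels" (384x512x3 uint8, red, green, blue), "fx", "fy", "cx", "cy" (pixels), "R" (3x3) and "t" (3): a world point X has camera coordinates R X + t; the wrist camera has in their place "mount" (4x4, takes a point from camera to tool coordinates, whose origin is the TCP and whose axes are the flange's). Camera axes: x right, y down, z forward; pixel columns grow to the right and rows downward; lengths in m; the calibration is good to about 2 mm. The wrist camera is an equidistant fisheye: a pixel r from the principal point sees the ray r / f radians off the axis. A picture is of the moment at which its call begins: read the wrist's pose just before it. There is no depth.
- bot.hand_in(): hands the job in; it is judged then, once.
Trained networks look in a picture, given as the dict that the camera call returned (one of the last four; its "shot" number tells which), for a name from the list of things; names that differ only in an ending like _2 or _b are one class to them, and where a whole thing is asked for, a point or a joint stands for the part that bears it (a point fixed in the world has none). Each returns a list of dicts, best first, with "conf" (0 to 1); they miss things now and then, are a little off and sometimes report something else, mostly with a low value. They report only what shows in the picture. A call takes as long as a camera call. They do not tell look-alikes from the thing itself.
- search_frame(label, picture): "point" ([x, y, z] in m, in world coordinates, good to about 4 mm: the middle of the surface that is visible of it).
- outline_of(label, picture): "region" (384x512 bool, what is visible of it).
- spot_point(label, picture): "point" ([x, y, z] in m, in world coordinates, good to about 4 mm: a listed point, or the origin of a listed thing).
The state is a dict: "time_s": time; "joint_positions": joint angles; "qvel": joint speeds; "tau": joint torques, N m; "position": TCP position; "tcp_rot": TCP orientation; "force": force on the tool from outside, world axes, zero at the start; "moment": the same for the moment, N m; "opening": opening from 0.0 (shut) to 1.0 (fully open); "grasp_force": force on a finger pad.
Only numpy, scipy, OpenCV 4.12 (cv2) and the standard library are available. Lean on these libraries where they do the work, as an engineer would, in place of code of your own. Each camera call takes 0.05 s, during which the arm holds its last target. There are 200 camera calls.

## Working session

There is one attempt and no reset: what is moved stays moved. The work goes in short steps, Python scripts to look and compute and a tool call to move; the robot and the scene stay as the last step left them, time stands still between calls to the robot, and variables do not carry over. Pictures are saved under pics/ and viewed, at most 10 in all, crops included, and the job is handed in when it is done.

Besides the shell and the picture viewer there is one more tool, called after "Call:" by a JSON object that holds its "name" and its "arguments", one argument or row to a line. jog_arm: Moves the arm, as the interface text tells. Its arguments: {"type":"object","properties":{"rows":{"type":"string"}},"required":["rows"]}

```bash
mkdir -p pics; ls
cat > h.py <<'E'
import numpy as np, cv2
from rig import bot, capture, search_frame, outline_of, spot_point
np.set_printoptions(precision=4,suppress=True)
def save(p,n,crop=None,s=1):
    im=p["pixels"]
    if crop: im=im[crop[1]:crop[3],crop[0]:crop[2]]
    im=cv2.resize(im,None,fx=s,fy=s,interpolation=cv2.INTER_CUBIC)
    cv2.imwrite("pics/"+n,im[:,:,::-1])
def proj(p,X):
    c=p["R"]@np.array(X)+np.array(p["t"]); return np.array([p["fx"]*c[0]/c[2]+p["cx"],p["fy"]*c[1]/c[2]+p["cy"]])
def back(p,uv,z):
    R=np.array(p["R"]);o=-R.T@np.array(p["t"]);d=R.T@np.array([(uv[0]-p["cx"])/p["fx"],(uv[1]-p["cy"])/p["fy"],1.]);return o+d*(z-o[2])/d[2]
E
python3 - <<'E'
from h import *
s=bot.read_state();print(s["position"],s["tcp_rot"],s["force"],s["time_s"])
P={n:capture(n) for n in("scene","top")}
big=np.vstack([P["scene"]["pixels"],P["top"]["pixels"]])
for n in P: save(P[n],n+"1.png")
for n,p in P.items():
  print(n,p["fx"],-np.array(p["R"]).T@p["t"])
  for l in("rack","bracket_mid","tray_tab","pin_stand","pin_grip","pin_collar","kidney_dish","indicator_tape","handpiece"):
    for r in spot_point(l,p)[:3]: print(l,np.array(r["point"]),round(r["conf"],2),proj(p,r["point"]).round())
E
```

```text
pics
[ 0.1677 -0.6013  0.2436] [[ 0.9633  0.2684 -0.0002]
 [ 0.2684 -0.9633  0.0022]
 [ 0.0004 -0.0022 -1.    ]] [ 0.2144 -0.7266 -0.3742] 0.0
scene 381.73207512773337 [-0.2907  0.5049  0.5688]
rack [ 0.611  -0.0258 -0.0032] 0.62 [263. 192.]
bracket_mid [ 0.5373 -0.0286  0.0637] 0.63 [276. 181.]
tray_tab [ 0.4755 -0.0467  0.0394] 0.64 [293. 196.]
pin_stand [0.4722 0.2353 0.0013] 0.63 [202. 238.]
pin_stand [0.4703 0.2365 0.0603] 0.49 [200. 219.]
pin_grip [0.4585 0.1166 0.0855] 0.76 [245. 200.]
pin_grip [0.4754 0.2379 0.0874] 0.71 [198. 209.]
pin_grip [0.354  0.1958 0.0821] 0.65 [236. 230.]
pin_collar [0.3658 0.2771 0.0558] 0.71 [201. 248.]
pin_collar [0.3503 0.1926 0.053 ] 0.7 [239. 241.]
pin_collar [0.4688 0.2369 0.0582] 0.63 [200. 220.]
kidney_dish [ 0.6607  0.2263 -0.001 ] 0.87 [180. 206.]
handpiece [ 0.4332  0.4009 -0.0016] 0.62 [142. 270.]
top 364.5088892311671 [0.4376 0.0431 1.2256]
rack [ 0.6104 -0.0271 -0.0024] 0.86 [270. 159.]
bracket_mid [ 0.5385 -0.0331  0.0603] 0.92 [273. 179.]
tray_tab [ 0.4738 -0.0447  0.0393] 0.64 [276. 199.]
pin_stand [ 0.4713  0.2329 -0.0034] 0.64 [192. 198.]
pin_grip [0.3759 0.0903 0.0851] 0.64 [233. 229.]
pin_grip [0.3535 0.1983 0.0851] 0.56 [198. 235.]
pin_grip [0.4713 0.2353 0.0865] 0.49 [187. 197.]
pin_collar [0.3695 0.2752 0.055 ] 0.58 [175. 229.]
pin_collar [0.3703 0.088  0.0488] 0.43 [234. 230.]
pin_collar [0.4737 0.2258 0.0593] 0.42 [192. 197.]
kidney_dish [0.6562 0.2274 0.0017] 0.84 [196. 143.]
indicator_tape [ 0.4392  0.405  -0.001 ] 0.73 [140. 206.]
indicator_tape [ 0.5319 -0.3065 -0.0015] 0.71 [352. 184.]
handpiece [0.4404 0.4038 0.0036] 0.46 [140. 206.]
```

Run:
```python
from h import *
a=capture("scene");b=capture("top")
A=cv2.resize(a["pixels"][150:290,120:340],None,fx=3.6,fy=3.6,interpolation=cv2.INTER_CUBIC)
cv2.imwrite("pics/sc.png",A[:,:,::-1])
B=cv2.resize(b["pixels"][110:260,110:310],None,fx=4,fy=4,interpolation=cv2.INTER_CUBIC)
cv2.imwrite("pics/tp.png",B[:,:,::-1])
```

```text
(no output)
```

View pics/sc.png

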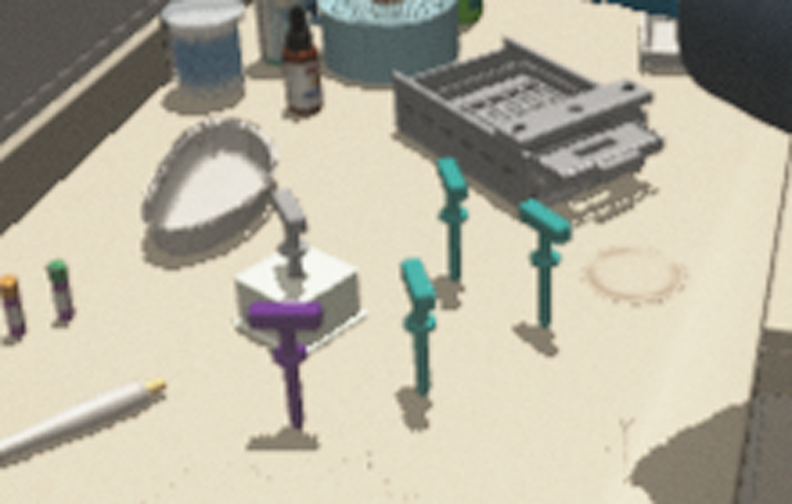

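View pics/tp.png

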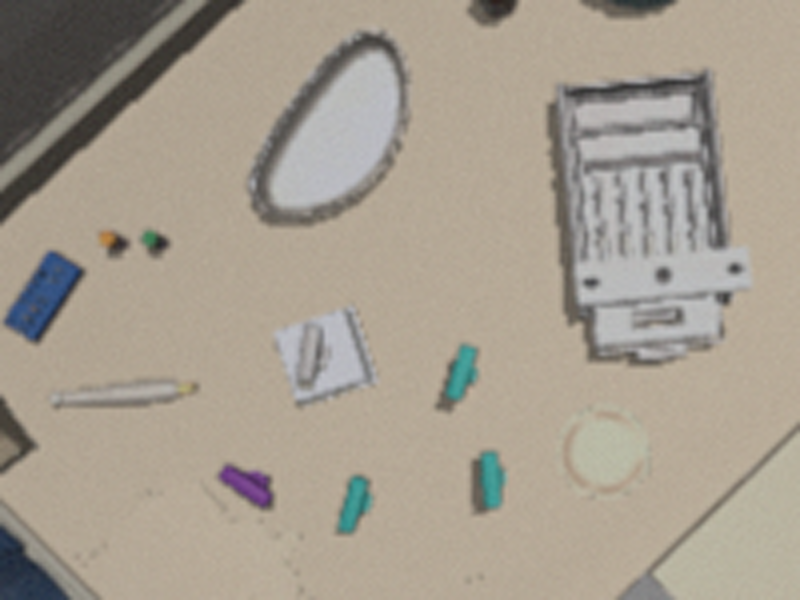

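The pictures show the rack with its tray sticking out. The bracket screw heads are near top px (257.8,180.8) and (294,177.2), and the hole is near (275.8,178.8). The white stand holds the steel pin at about (187.5,199).

Candidates for the pin (top px):
- Steel, in the stand: (187.5,199)
- Teal: (225,203), (198,236), (232,230)
- Purple: (171,231)

I choose the steel one in the stand.

```bash
cat >> h.py <<'E'
def rel(target,yaw=None):
    """tool-axis shift fractions to world target; turn about tool z to bring tool x to yaw (deg)"""
    s=bot.read_state();R=np.array(s["tcp_rot"]);d=R.T@(np.array(target)-s["position"])/0.5
    y=np.degrees(np.arctan2(R[1,0],R[0,0])); t=0 if yaw is None else -(yaw-y)
    return d.round(4),"turn z",round(t/45,4),"yaw",round(y,2)
E
python3 - <<'E'
from h import *
p=capture("top")
f=lambda u,v,z:back(p,(110+u/4,110+v/4),z)
L=f(591,283,.0675);Rr=f(736,269,.0675);H=f(663,275,.06)
print("screws",L,Rr,(L+Rr)/2,"hole",H,"yaw",np.degrees(np.arctan2(-(L-Rr)[0],(L-Rr)[1])),np.linalg.norm(L-Rr))
m=outline_of("rack",p)
r=m[0]["region"];(c,sz,a)=cv2.minAreaRect(np.argwhere(r)[:,::-1].astype(np.float32));print(c,sz,a)
h1=f(318,325,.095);h2=f(303,385,.095);print("handle",h1,h2,(h1+h2)/2,np.degrees(np.arctan2((h1-h2)[1],(h1-h2)[0])))
print("tab front",f(635,360,.046),f(685,353,.046))
o=outline_of("pin_grip",p)
for q in o[:5]:
  c,sz,a=cv2.minAreaRect(np.argwhere(q["region"])[:,::-1].astype(np.float32));print(q["conf"],c,sz,a)
save(p,"pc.png",(165,175,220,225),10)
s=capture("scene"); 
for q in spot_point("pin_grip",s)+spot_point("pin_grip",p):print(np.array(q["point"]))
E
```

```text
screws [0.5299 0.0158 0.0675] [ 0.5443 -0.0997  0.0675] [ 0.5371 -0.0419  0.0675] hole [ 0.5385 -0.042   0.06  ] yaw 7.084318571035733 0.11635054842013165
(274.3538818359375, 163.83078002929688) (71.19593811035156, 44.40443420410156) 82.87498474121094
handle [0.4894 0.227  0.095 ] [0.4427 0.2369 0.095 ] [0.466 0.232 0.095] -12.01275497464933
tab front [ 0.4701 -0.0219  0.046 ] [ 0.4768 -0.0623  0.046 ]
0.61 (225.5, 203.5) (13.0, 7.0) 90.0
0.53 (198.90000915527344, 235.80003356933594) (6.640782833099365, 13.597792625427246) 18.434947967529297
0.4 (271.8729248046875, 170.10247802734375) (59.39144515991211, 33.226619720458984) 84.80557250976562
[0.3521 0.1945 0.0819]
[0.3763 0.0868 0.0838]
[0.3634 0.2843 0.0834]
[0.4583 0.1147 0.0842]
[0.3692 0.2771 0.0836]
[0.4697 0.2345 0.0871]
[0.3555 0.1959 0.0861]
[0.3733 0.0924 0.0871]
```

View pics/pc.png

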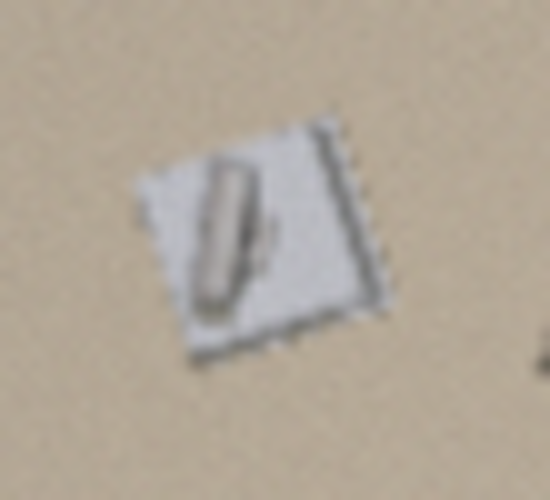

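The close crop shows the steel T-handle on the white stand, so the choice is confirmed. Next is the approach to the tray.

Run:
```python
from h import *
print(rel([.425,-.048,.2],7))
```

```text
(array([ 0.7929, -0.9293,  0.0891]), 'turn z', np.float64(0.1905), 'yaw', np.float64(15.57))
```

Call:
{"name": "jog_arm", "arguments": {
  "rows": "0 0.4 -0.46 0.045 0 0 0.1; 0 0.4 -0.46 0.045 0 0 0.1; 0 0.4 -0.46 0.045 0 0 0.1; 0 0.4 -0.46 0.045 0 0 0.1;0 0.4 -0.46 0.045 0 0 0.1;0 0.4 -0.46 0.045 0 0 0.1;0 0.793 -0.929 0.089 0 0 0.19;0 0.793 -0.929 0.089 0 0 0.19;0 0.793 -0.929 0.089 0 0 0.19;0 0.793 -0.929 0.089 0 0 0.19;0 0.793 -0.929 0.089 0 0 0.19;0 0.793 -0.929 0.089 0 0 0.19;0 0.793 -0.929 0.089 0 0 0.19;0 0.793 -0.929 0.089 0 0 0.19;0 0.793 -0.929 0.089 0 0 0.19;0 0.793 -0.929 0.089 0 0 0.19"
}}

```text
time_s: 2.73
position: [0.4263, -0.0439, 0.2]
tcp_rot: [[0.992, 0.128, 0.001], [0.128, -0.992, 0.001], [0.001, -0.001, -1.0]]
force: [-0.2, 0.4, 0.3]
opening: 0.012
grasp_force: 0.0
```

Run:
```python
from h import *
s=bot.read_state();print(s["position"],s["time_s"],s["force"],s["tcp_rot"],s["opening"])
w=capture("wrist");print(w["fx"],w["cx"],w["cy"],np.array(w["mount"]))
for l in("tray_tab","bracket_mid","pin_grip"):
  for q in spot_point(l,w)[:2]: print(l,np.array(q["point"]),q["conf"])
save(w,"w1.png",None,1.5)
print(rel([.425,-.048,.053],7))
```

```text
[ 0.4263 -0.0439  0.2   ] 2.7333 [-0.2243  0.4343  0.2894] [[ 0.9917  0.1284  0.001 ]
 [ 0.1284 -0.9917  0.0013]
 [ 0.0012 -0.0011 -1.    ]] 0.011766624477022453
297.3186396354542 249.96752928868207 190.51381016236425 [[-0.0003 -0.9698 -0.244   0.0672]
 [ 1.     -0.0004  0.0003 -0.0005]
 [-0.0004 -0.244   0.9698 -0.139 ]
 [ 0.      0.      0.      1.    ]]
tray_tab [ 0.4768 -0.0463  0.0439] 0.78
bracket_mid [ 0.54   -0.0331  0.0638] 0.62
bracket_mid [ 0.5347 -0.3051 -0.0037] 0.15
pin_grip [0.3743 0.091  0.0868] 0.9
pin_grip [0.469  0.2348 0.088 ] 0.74
(array([ 0.0002, -0.0018,  0.2943]), 'turn z', np.float64(0.0), 'yaw', np.float64(7.0))
```

View pics/w1.png

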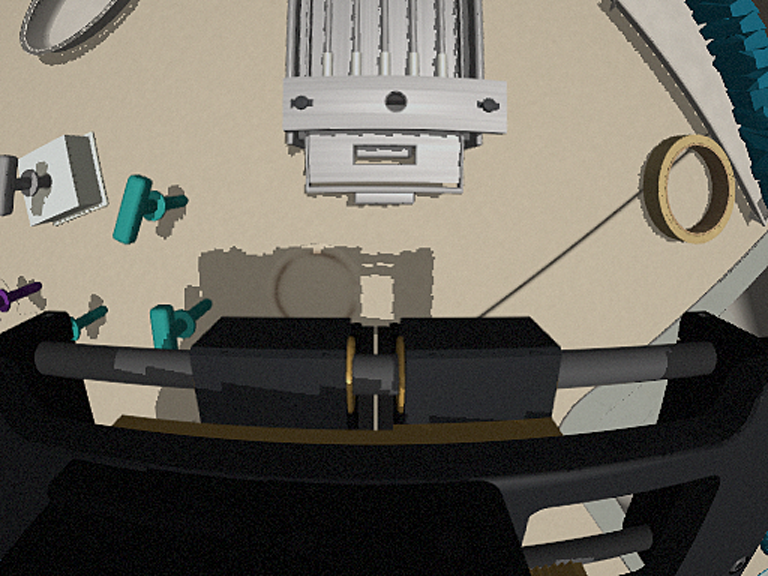

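The wrist view shows the bracket screws at (301,103) and (489,104), the hole at (396,101), and the tab front edge at (357..414, 203). I'll back-project these.

```bash
cat >> h.py <<'E'
def wback(w,uv,z,s):
    M=np.array(w["mount"]);R=np.array(s["tcp_rot"]);v=np.array([uv[0]-w["cx"],uv[1]-w["cy"]]);r=np.hypot(*v);th=r/w["fx"]
    d=np.array([*(v/r*np.sin(th)),np.cos(th)]);d=R@M[:3,:3]@d;o=R@M[:3,3]+s["position"]
    return o+d*(z-o[2])/d[2]
E
python3 - <<'E'
from h import *
s=bot.read_state();w=capture("wrist")
f=lambda u,v,z:wback(w,(u/1.5,v/1.5),z,s)
A=f(301,103,.066);B=f(489,104,.066)
print(A,B,(A+B)/2,np.linalg.norm(A-B),np.degrees(np.arctan2(-(A-B)[0],(A-B)[1])))
print("hole",f(396,101,.062),"corners",f(286,132,.064),f(506,132,.064),"tabtop",f(357,193,.046),f(414,193,.046),"tab low",f(357,205,.034),f(414,203,.034))
print("handle?",f(7,185,.094))
E
```

```text
[0.5319 0.0099 0.066 ] [ 0.5467 -0.1045  0.066 ] [ 0.5393 -0.0473  0.066 ] 0.11537822783769468 7.395448135419327
hole [ 0.5399 -0.0474  0.062 ] corners [0.5132 0.0175 0.064 ] [ 0.5313 -0.1181  0.064 ] tabtop [ 0.4791 -0.0301  0.046 ] [ 0.4837 -0.0671  0.046 ] tab low [ 0.4704 -0.0306  0.034 ] [ 0.4766 -0.0691  0.034 ]
handle? [0.4718 0.2196 0.094 ]
```

Call:
{"name": "jog_arm", "arguments": {
  "rows": "0 0 -0.002 0.08 0 0 0;0 0 -0.002 0.16 0 0 0;0 0 -0.002 0.22 0 0 0;0 0 -0.002 0.26 0 0 0;0 0 -0.002 0.28 0 0 0;0 0 -0.002 0.294 0 0 0;0 0 -0.002 0.294 0 0 0;0 0 -0.002 0.294 0 0 0"
}}

```text
time_s: 3.65
position: [0.425, -0.0481, 0.0532]
tcp_rot: [[0.993, 0.12, 0.0], [0.12, -0.993, -0.0], [0.0, 0.0, -1.0]]
force: [-0.3, -0.5, 0.4]
opening: 0.006
grasp_force: 0.0
```

Call:
{"name": "jog_arm", "arguments": {
  "rows": "0 0.03 0 0 0 0 0;0 0.05 0 0 0 0 0;0 0.054 0 0 0 0 0;0 0.058 0 0 0 0 0;0 0.062 0 0 0 0 0;0 0.066 0 0 0 0 0;0 0.07 0 0 0 0 0;0 0.074 0 0 0 0 0;0 0.078 0 0 0 0 0;0 0.082 0 0 0 0 0;0 0.086 0 0 0 0 0;0 0.09 0 0 0 0 0;0 0.094 0 0 0 0 0;0 0.098 0 0 0 0 0;0 0.102 0 0 0 0 0;0 0.106 0 0 0 0 0;0 0.106 0 0 0 0 0"
}}

```text
time_s: 5.07
position: [0.4778, -0.0403, 0.0529]
tcp_rot: [[0.993, 0.122, -0.0], [0.122, -0.993, 0.0], [0.0, -0.0, -1.0]]
force: [-2.2, 0.8, 0.1]
opening: 0.004
grasp_force: 1.0
```

Run:
```python
from h import *
s=bot.read_state();w=capture("wrist")
print(s["position"],s["force"])
for l in("tray_tab","bracket_mid"):
  for q in spot_point(l,w)[:1]: print(l,np.array(q["point"]),q["conf"])
save(w,"w2.png",None,1.5)
```

```text
[ 0.4778 -0.0403  0.0529] [-2.172   0.7714  0.0587]
tray_tab [ 0.4887 -0.0431  0.0428] 0.67
bracket_mid [ 0.5411 -0.0318  0.0667] 0.85
```

View pics/w2.png

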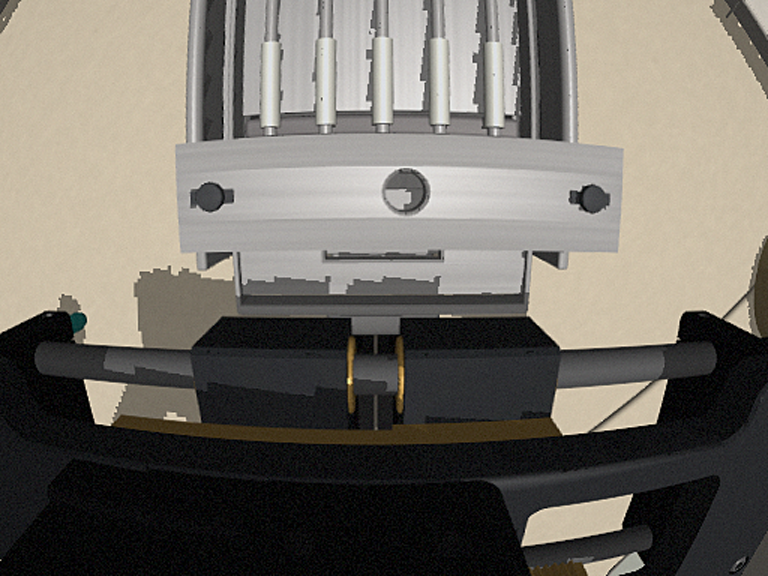

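The wrist view shows the hole at (406,190) and the screws at (210,197) and (592,197). The hole is therefore about 1.5 mm to the right. The slot edge still peeks out in front of the bracket, so I'll keep pushing.

Call:
{"name": "jog_arm", "arguments": {
  "rows": "0 0.004 0 0 0 0 0;0 0.008 0 0 0 0 0;0 0.012 0 0 0 0 0;0 0.016 0 0 0 0 0;0 0.02 0 0 0 0 0;0 0.022 0 0 0 0 0;0 0.024 0 0 0 0 0;0 0.024 0 0 0 0 0"
}}

```text
time_s: 5.88
position: [0.4896, -0.039, 0.053]
tcp_rot: [[0.992, 0.122, 0.0], [0.122, -0.992, 0.0], [0.0, -0.0, -1.0]]
force: [-3.3, 1.9, -1.9]
opening: 0.006
grasp_force: 1.2
```

Call:
{"name": "jog_arm", "arguments": {
  "rows": "0 0.002 0 0 0 0 0;0 0.004 0 0 0 0 0;0 0.006 0 0 0 0 0;0 0.006 0 0 0 0 0"
}}

```text
time_s: 6.22
position: [0.4926, -0.0387, 0.053]
tcp_rot: [[0.993, 0.122, 0.0], [0.122, -0.993, 0.0], [0.0, -0.0, -1.0]]
force: [-2.4, 1.6, -0.7]
opening: 0.007
grasp_force: 1.3
```

Run:
```python
from h import *
s=bot.read_state();w=capture("wrist")
print(s["position"],s["force"])
save(w,"w3.png",(100,60,430,240),2.4)
```

```text
[ 0.4926 -0.0387  0.053 ] [-2.4438  1.5715 -0.6831]
```

View pics/w3.png

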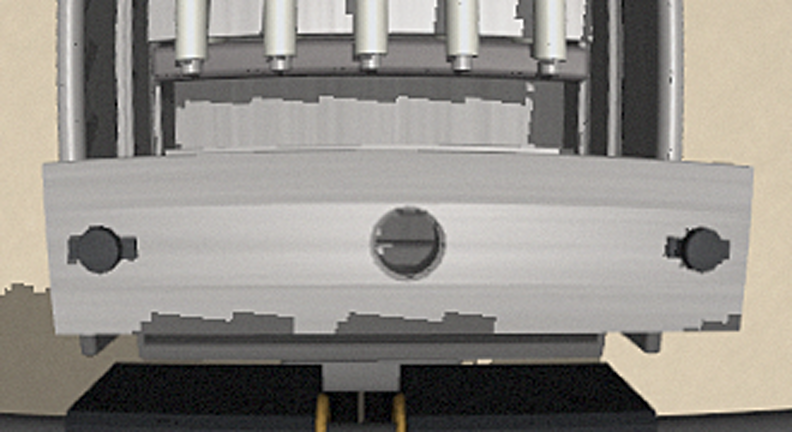

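The hole is at (407,243) in the crop and a slot edge shows through it, so the tray is nearly in. I'll push on in small steps until the stop.

Call:
{"name": "jog_arm", "arguments": {
  "rows": "0 0.002 0 0 0 0 0;0 0.004 0 0 0 0 0;0 0.006 0 0 0 0 0;0 0.008 0 0 0 0 0;0 0.008 0 0 0 0 0"
}}

```text
time_s: 6.68
position: [0.4967, -0.0383, 0.053]
tcp_rot: [[0.992, 0.122, 0.0], [0.122, -0.992, -0.0], [0.0, 0.0, -1.0]]
force: [-3.4, 1.3, -1.5]
opening: 0.005
grasp_force: 1.3
```

Call:
{"name": "jog_arm", "arguments": {
  "rows": "0 0.002 0 0 0 0 0;0 0.004 0 0 0 0 0;0 0.004 0 0 0 0 0"
}}

```text
time_s: 6.93
position: [0.4975, -0.0382, 0.0531]
tcp_rot: [[0.992, 0.123, -0.002], [0.123, -0.992, 0.0], [-0.002, -0.0, -1.0]]
force: [-5.5, -0.3, 1.8]
opening: 0.006
grasp_force: 2.5
```

Call:
{"name": "jog_arm", "arguments": {
  "rows": "0 0.002 0 0 0 0 0;0 0.004 0 0 0 0 0;0 0.004 0 0 0 0 0"
}}

```text
time_s: 7.18
position: [0.4977, -0.0381, 0.0531]
tcp_rot: [[0.992, 0.124, -0.006], [0.124, -0.992, 0.0], [-0.006, -0.001, -1.0]]
force: [-9.4, -3.3, 3.5]
opening: 0.004
grasp_force: 4.5
```

Run:
```python
from h import *
s=bot.read_state();w=capture("wrist")
print(s["position"],s["force"])
save(w,"w4.png",(200,60,340,240),3.3)
```

```text
[ 0.4977 -0.0381  0.0531] [-9.3613 -3.309   3.5014]
```

View pics/w4.png

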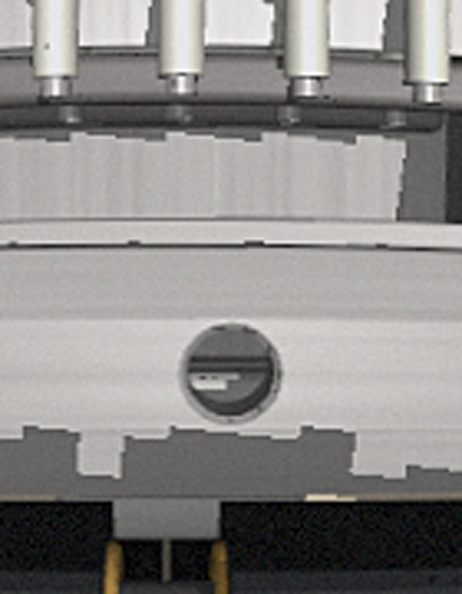

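The hole in this crop is centred at (232,372), i.e. px (270.3,172.7), and the slot behind it is open. The force has risen to 9 N, so the tray is at its stop. I'll back off and rise.

Call:
{"name": "jog_arm", "arguments": {
  "rows": "0 -0.03 0 0 0 0 0;0 -0.06 0 0 0 0 0;0 -0.06 0 -0.08 0 0 0;0 -0.06 0 -0.16 0 0 0;0 -0.06 0 -0.24 0 0 0;0 -0.06 0 -0.33 0 0 0;0 -0.06 0 -0.33 0 0 0;0 -0.06 0 -0.33 0 0 0"
}}

```text
time_s: 7.9
position: [0.4748, -0.043, 0.2218]
tcp_rot: [[0.992, 0.122, 0.013], [0.122, -0.993, -0.004], [0.012, 0.006, -1.0]]
force: [-0.5, -0.6, 0.0]
opening: 0.003
grasp_force: 0.0
```

Run:
```python
from h import *
s=bot.read_state();w=capture("wrist")
R=np.array([[.992,.124,-.006],[.124,-.992,0],[-.006,-.001,-1]])
S=dict(position=np.array([.4977,-.0381,.0531]),tcp_rot=R)
print("hole",wback(w,(270.3,172.7),.0635,S))
S2=dict(position=np.array([.4926,-.0387,.053]),tcp_rot=np.array([[.9925,.122,0],[.122,-.9925,0],[0,0,-1]]))
g=lambda u,v,z:wback(w,(100+u/2.4,60+v/2.4),z,S2)
print("w3 hole",g(407,243,.0635),"screws",g(98,248,.0675),g(703,248,.0675),"corners",g(44,164,.064),g(752,167,.064),g(57,332,.064),g(742,330,.064))
print(s["position"],s["force"])
for l in("bracket_mid","tray_tab"):
  for q in spot_point(l,w)[:1]: print(l,np.array(q["point"]),q["conf"])
# hole by dark blob
print(rel([.42,.245,.22],-11))
```

```text
hole [ 0.5414 -0.0412  0.0635]
w3 hole [ 0.5412 -0.0409  0.0635] screws [0.5346 0.0156 0.0675] [ 0.5488 -0.0974  0.0675] corners [0.549  0.0292 0.064 ] [ 0.5663 -0.1074  0.064 ] [0.5161 0.0252 0.064 ] [ 0.5333 -0.1127  0.064 ]
[ 0.4748 -0.043   0.2218] [-0.4798 -0.6198  0.0399]
bracket_mid [ 0.5394 -0.0309  0.0638] 0.96
tray_tab [ 0.5093 -0.0426  0.0433] 0.78
(array([-0.0303, -0.5813, -0.0054]), 'turn z', np.float64(0.4002), 'yaw', np.float64(7.01))
```

Call:
{"name": "jog_arm", "arguments": {
  "rows": "0.3 -0.03 -0.15 -0.005 0 0 0.1;0.4 -0.03 -0.3 -0.005 0 0 0.2;0.5 -0.03 -0.45 -0.005 0 0 0.3;0.5 -0.03 -0.581 -0.005 0 0 0.4;0.5 -0.03 -0.581 -0.005 0 0 0.4;0.5 -0.03 -0.581 -0.005 0 0 0.4;0.5 -0.03 -0.581 -0.005 0 0 0.4;0.5 -0.03 -0.581 -0.005 0 0 0.4;0.5 -0.03 -0.581 -0.005 0 0 0.4;0.5 -0.03 -0.581 -0.005 0 0 0.4;0.5 -0.03 -0.581 -0.005 0 0 0.4;0.5 -0.03 -0.581 -0.005 0 0 0.4"
}}

```text
time_s: 9.05
position: [0.4204, 0.2434, 0.2199]
tcp_rot: [[0.981, -0.193, -0.001], [-0.193, -0.981, -0.001], [-0.001, 0.001, -1.0]]
force: [-0.4, -0.3, -0.3]
opening: 0.497
grasp_force: 0.0
```

Run:
```python
from h import *
s=bot.read_state();w=capture("wrist")
print(s["position"],s["tcp_rot"],s["opening"])
for l in("pin_grip","pin_collar","pin_stand"):
  for q in spot_point(l,w)[:3]: print(l,np.array(q["point"]),q["conf"])
for q in outline_of("pin_grip",w)[:4]:
  ys,xs=np.nonzero(q["region"]);print(q["conf"],xs.min(),xs.max(),ys.min(),ys.max())
save(w,"w5.png",(130,30,370,210),3.3)
```

```text
[0.4204 0.2434 0.2199] [[ 0.9812 -0.193  -0.0013]
 [-0.193  -0.9812 -0.0006]
 [-0.0012  0.0009 -1.    ]] 0.4973389611113079
pin_grip [0.4605 0.1179 0.08  ] 0.76
pin_grip [0.3736 0.0851 0.0865] 0.73
pin_grip [0.4667 0.233  0.0927] 0.72
pin_collar [0.4603 0.1148 0.0503] 0.77
pin_collar [0.4718 0.232  0.0576] 0.64
pin_collar [0.3733 0.0871 0.0529] 0.62
pin_stand [0.4699 0.2315 0.0024] 0.59
0.87 239 260 109 159
0.81 369 408 180 209
0.64 343 380 103 147
0.63 90 169 170 202
```

View pics/w5.png

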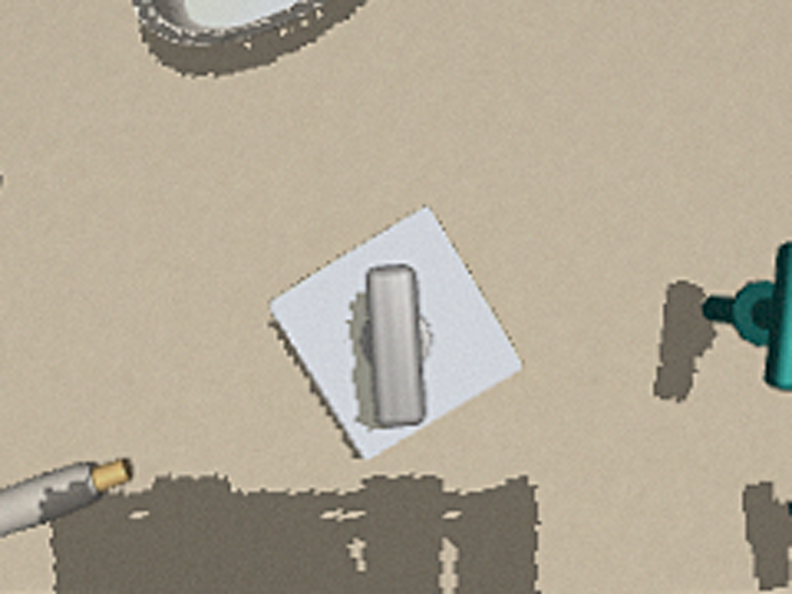

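The handle's ends are at crop (391,267) and (401,426), centred at (396,346), upright over the stand and with clear space around it.

Run:
```python
from h import *
s=bot.read_state();w=capture("wrist")
g=lambda u,v,z:wback(w,(130+u/3.3,30+v/3.3),z,s)
a=g(391.5,267,.097);b=g(401.5,426,.097)
c=(a+b)/2;y=np.degrees(np.arctan2((a-b)[1],(a-b)[0]));print(a,b,c,np.linalg.norm(a-b),y)
print("collar",g(366,345,.063),g(431,345,.063))
print(rel([c[0],c[1],.14],y))
```

```text
[0.4921 0.232  0.097 ] [0.4496 0.2376 0.097 ] [0.4709 0.2348 0.097 ] 0.04288584821355111 -7.518382263711932
collar [0.4712 0.2441 0.063 ] [0.4674 0.2248 0.063 ]
(array([ 0.1026, -0.0005,  0.1613]), 'turn z', np.float64(-0.0786), 'yaw', np.float64(-11.05))
```

Call:
{"name": "jog_arm", "arguments": {
  "rows": "0.5 0.06 0 0.08 0 0 -0.078;0.5 0.102 0 0.15 0 0 -0.078;0.5 0.102 0 0.18 0 0 -0.078;0.5 0.102 0 0.21 0 0 -0.078;0.5 0.102 0 0.235 0 0 -0.078;0.5 0.102 0 0.254 0 0 -0.078;0.5 0.102 0 0.254 0 0 -0.078;0.5 0.102 0 0.254 0 0 -0.078;0.4 0.102 0 0.254 0 0 -0.078;0.3 0.102 0 0.254 0 0 -0.078;0.2 0.102 0 0.254 0 0 -0.078;0 0.102 0 0.254 0 0 -0.078;0 0.102 0 0.254 0 0 -0.078;0 0.102 0 0.254 0 0 -0.078;0 0.102 0 0.254 0 0 -0.078;0 0.102 0 0.254 0 0 -0.078"
}}

```text
time_s: 10.68
position: [0.4705, 0.2352, 0.0939]
tcp_rot: [[0.992, -0.13, 0.001], [-0.13, -0.992, 0.0], [0.001, -0.0, -1.0]]
force: [-0.3, -0.1, 4.4]
opening: 0.155
grasp_force: 30.0
```

Call:
{"name": "jog_arm", "arguments": {
  "rows": "0 0 0 -0.02 0 0 0;0 0 0 -0.05 0 0 0;0 0 0 -0.09 0 0 0;0 0 0 -0.13 0 0 0;0 0 0 -0.17 0 0 0;0 0 0 -0.2 0 0 0;0 0 0 -0.2 0 0 0;0 0 0 -0.2 0 0 0;0 0 0 -0.2 0 0 0"
}}

```text
time_s: 11.43
position: [0.4694, 0.2351, 0.1929]
tcp_rot: [[0.992, -0.13, -0.002], [-0.13, -0.992, -0.0], [-0.002, 0.001, -1.0]]
force: [0.1, -0.6, -1.1]
opening: 0.158
grasp_force: 29.9
```

Run:
```python
from h import *
s=bot.read_state();print(s["position"],s["force"],s["moment"])
P=[capture("wrist"),capture("top")]
for w in P:
  for l in("pin_grip","pin_collar"):
    for q in spot_point(l,w)[:4]: print(l,np.array(q["point"]),q["conf"])
print(rel([.5413-.0,-.041,.194],7))
```

```text
[0.4694 0.2351 0.1929] [ 0.0601 -0.63   -1.1478] [0.0447 0.0394 0.0205]
pin_grip [0.4574 0.1174 0.0829] 0.91
pin_grip [0.3712 0.0856 0.0861] 0.6
pin_grip [0.4688 0.2361 0.1858] 0.56
pin_collar [0.4596 0.118  0.0477] 0.91
pin_collar [0.375  0.0876 0.0556] 0.84
pin_collar [0.4703 0.2361 0.1565] 0.71
pin_grip [0.4576 0.1176 0.0858] 0.65
pin_grip [0.3553 0.1972 0.0846] 0.52
pin_grip [0.3749 0.0909 0.0883] 0.39
pin_collar [0.35   0.1956 0.0519] 0.6
pin_collar [0.3676 0.0886 0.0496] 0.49
(array([ 0.2135,  0.529 , -0.0026]), 'turn z', np.float64(-0.3216), 'yaw', np.float64(-7.47))
```

Call:
{"name": "jog_arm", "arguments": {
  "rows": "0 0.03 0.07 -0.02 0 0 -0.05;0 0.06 0.14 -0.02 0 0 -0.1;0 0.09 0.21 -0.02 0 0 -0.15;0 0.12 0.28 -0.02 0 0 -0.2;0 0.15 0.35 -0.02 0 0 -0.25;0 0.18 0.42 -0.02 0 0 -0.3;0 0.2 0.48 -0.02 0 0 -0.321;0 0.21 0.515 -0.01 0 0 -0.321;0 0.2135 0.529 0 0 0 -0.321;0 0.2135 0.529 0 0 0 -0.321;0 0.2135 0.529 0 0 0 -0.321;0 0.2135 0.529 0 0 0 -0.321;0 0.2135 0.529 0 0 0 -0.321"
}}

```text
time_s: 12.82
position: [0.5413, -0.0392, 0.1936]
tcp_rot: [[0.992, 0.123, -0.001], [0.123, -0.992, 0.001], [-0.0, -0.001, -1.0]]
force: [-0.1, 0.1, -1.9]
opening: 0.157
grasp_force: 29.9
```

Run:
```python
from h import *
s=bot.read_state();print(s["position"],s["force"],s["tcp_rot"])
a=capture("wrist");b=capture("scene")
A=cv2.resize(a["pixels"][60:260,130:370],(480,400));c=proj(b,[.54,-.04,.1]).astype(int);print(c)
B=cv2.resize(b["pixels"][c[1]-50:c[1]+50,c[0]-40:c[0]+40],(320,400),interpolation=cv2.INTER_CUBIC)
cv2.imwrite("pics/w6.png",np.hstack([A,B])[:,:,::-1])
for w in(a,b):
  for l in("pin_grip","pin_collar","bracket_mid"):
    for q in spot_point(l,w)[:4]: print(l,np.array(q["point"]),q["conf"])
```

```text
[ 0.5413 -0.0392  0.1936] [-0.0894  0.1277 -1.9088] [[ 0.9924  0.1234 -0.0006]
 [ 0.1234 -0.9924  0.0005]
 [-0.0005 -0.0006 -1.    ]]
[279 168]
pin_grip [ 0.5392 -0.0386  0.1892] 0.84
pin_grip [0.4568 0.1158 0.0829] 0.54
pin_collar [ 0.5428 -0.0389  0.1577] 0.76
bracket_mid [ 0.5403 -0.0336  0.065 ] 0.76
pin_grip [0.3654 0.2842 0.084 ] 0.86
pin_grip [0.4597 0.1143 0.0846] 0.62
pin_grip [0.353  0.1958 0.082 ] 0.57
pin_grip [0.3752 0.089  0.0868] 0.56
pin_collar [0.3765 0.0859 0.0535] 0.72
pin_collar [0.3528 0.1941 0.0558] 0.66
pin_collar [0.3653 0.2782 0.0583] 0.64
pin_collar [0.4635 0.1113 0.0526] 0.46
bracket_mid [ 0.5368 -0.0286  0.0622] 0.76
```

View pics/w6.png

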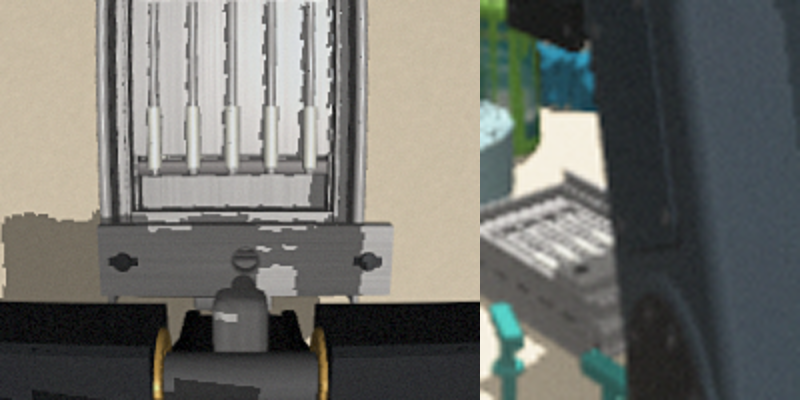

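The crop shows the hole at (245,260), the screws at (122,261) and (367,261), and the shank tip at about (243,280) just in front of the hole. I'll measure this finely by numbers.

```bash
cat >> h.py <<'E'
def wproj(w,X,s):
    M=np.linalg.inv(np.array(w["mount"]));R=np.array(s["tcp_rot"]);c=M[:3,:3]@(R.T@(np.array(X)-s["position"]))+M[:3,3]
    th=np.arctan2(np.hypot(c[0],c[1]),c[2]);return np.array([w["cx"],w["cy"]])+w["fx"]*th*c[:2]/np.hypot(*c[:2])
E
python3 - <<'E'
from h import *
s=bot.read_state();w=capture("wrist")
S=lambda u,v,z:wback(w,(130+u/2,60+v/2),z,s)
print("hole",S(245,260,.064),"mid",(S(122,261,.0675)+S(367,261,.0675))/2)
p=s["position"]
print("tip proj",(wproj(w,p+[0,0,-.0889],s)-[130,60])*2,"handle top end",(wproj(w,p+[.022*.9924,.022*.1234,.003],s)-[130,60])*2)
np.set_printoptions(linewidth=250)
g=cv2.cvtColor(w["pixels"],cv2.COLOR_RGB2GRAY)
print(g[182:206,240:266])
E
```

```text
hole [ 0.5421 -0.0426  0.064 ] mid [ 0.5425 -0.0424  0.0675]
tip proj [240.9313 284.9376] handle top end [241.5859 305.1355]
[[ 92  94  94  95  96  96  91  89  91  99  93  94  95  99  94  90  92  94  90  94  92  90  95  93  89  90]
 [100  91  96  99  99 101  98 100 101  95  95  95  88  99 104  99  98  98  94  88  88  95  94  98  98  95]
 [101  99  98 100  97  97 104  96  77  76  90  83  79  78  88 101  98  94  86 159 194 150  93  93 101  95]
 [ 94  97 101  99 101  92  82  68  70  75  78  74  74  71  68  77  93  98 164 196 196 145  86  93  92  96]
 [ 95  98  99 100  98  84  64  42  43  46  52  42  48  46  43  49  71  92  93  88  90  91  89  95  94  98]
 [ 98  99  97 100  90  79  80  81  86  91  85  83  85  87  88  84  81  83  92  94  93  93  96  98  96  94]
 [100 103 102  98  82  62  62  61  61  60  62  57  48  53  43  47  53  79  95  93  97  97  95  96  98  99]
 [ 98  96 101  93  77  58  53  58  56  55  53  54  56  56  49  55  51  64  92 100 101 100  97  95  97  98]
 [ 95  94  96  89  59  66  77  84  81  86  78  81  79  81  78  83  72  68  88  95  94  89  95  91  92  93]
 [ 95  96 10
[... 893 characters left out ...]
  51  47  45  50  82  99  79 147 175 175 171 171 166 166]
 [ 95  96 102  92  99  95  65  50  49  54  52  51  57  54  53  52  44  75  88 141 177 171 170 177 172 171]
 [ 97  97  94  96 100  81  52  47  54  54  53  53  51  54  46  51  38  75 156 179 170 167 172 168 169 166]
 [ 92  96  96  98  97  78  48  51  50  48  50  50  55  55  55  54  42  50 143 181 171 170 172 169 169 174]
 [ 97 101 105 101 105  81  48  59  53  49  54  53  53  53  55  52  50  55 150 180 176 170 170 164 169 164]
 [ 88  71  51  45  43  49  58  54  55  55  48  56  52  46  53  53  52  42  60 122 165 180 171 169 165 169]
 [ 45  53  49  52  56  52  50  54  57  52  54  51  57  55  45  55  50  47  46  32  54  84 145 167 165 162]]
```

Call:
{"name": "jog_arm", "arguments": {
  "rows": "0 0 0.0024 0.02 0 0 0;0 0 0.0024 0.04 0 0 0;0 0 0.0024 0.06 0 0 0;0 0 0.0024 0.072 0 0 0;0 0 0.0024 0.072 0 0 0;0 0 0.0024 0.072 0 0 0"
}}

```text
time_s: 13.77
position: [0.5414, -0.042, 0.1566]
tcp_rot: [[0.993, 0.121, -0.002], [0.121, -0.993, 0.001], [-0.002, -0.001, -1.0]]
force: [-0.0, 0.6, -1.1]
opening: 0.155
grasp_force: 29.9
```

Run:
```python
from h import *
s=bot.read_state();w=capture("wrist")
print(s["position"],s["force"])
h=wproj(w,[.5414,-.0409,.064],s);t=wproj(w,s["position"]+[0,0,-.0889],s);print(h,t)
np.set_printoptions(linewidth=250)
g=cv2.cvtColor(w["pixels"],cv2.COLOR_RGB2GRAY)
print(g[176:204,236:268])
```

```text
[ 0.5414 -0.042   0.1566] [-0.029   0.6062 -1.1455]
[249.2549 200.7962] [250.5638 202.2504]
[[ 98  99 103  99  99 103  98 101 100 102 100 101 100 102  98  97  97  97  98 102 100  97 100 101 100  96 165 203 196 191 196 194]
 [107 105 109 104 108 110 106 105 108 106 106 103 106 107 107 108 108 106 105 107 104 107 104 105 103 100  99 101  97 104  92  93]
 [ 64  69  60  69  63  60  60  70  60  61  64  62  62  60  66  60  68  61  64  64  65  60  66  59  61  62  63  63  61  58  64  62]
 [ 49  50  45  43  50  45  48  50  47  49  50  52  43  45  53  47  48  46  38  50  48  51  50  45  43  46  51  49  44  48  49  50]
 [ 50  45  43  44  46  47  45  47  42  46  61  61  65  57  62  63  60  54  57  57  58  56  61  57  58  56  61  63  57  61  56  58]
 [ 94 103  96  97 102  98  99  96  99  99  96  98  94  99  97  96  96  93  97  97  97  94 103  95  99  95  99  92  90  98 100  90]
 [ 96  95  94  89  98  94  94  96  92  92  93  91  96  99  93  95  93  93  96  92  92  97  93  96  91  91  93  95  91  93  93  94]
 [ 93  93  94  92  95  93  89  97  92  94  96  97  94  92  90  96  93  97  93  90  91  92  
[... 1960 characters left out ...]
 74  92  97  95  98  95  98  98  97  95  98]
 [100  97 100  99  99  90  71  80  85  84  81  65  57  53  56  53  52  54  53  57  68  77  92  98  98  95 100  93  99 100  97  92]
 [ 95  94  93 100  99  77  55  75  95  92  58  52  56  53  54  54  50  60  53  49  56  72  92  96  99  92  95  93  95  96  90  89]
 [ 94  97  90  96  94  92  60  63  95  86  52  50  57  50  55  49  55  58  53  48  45  67  87  98  98  93  95  94  91  94  86 150]
 [ 92  96 101  96  99  92  69  41  69  71  62  47  53  54  61  54  54  51  48  51  47  57  86 102  96  95  98  94  97  96  92 151]
 [101 101 102 100 104  99  77  57  49  50  53  55  55  53  54  51  56  59  57  52  41  63  97 110 104 100 101 101 102  96  92 153]]
```

Call:
{"name": "jog_arm", "arguments": {
  "rows": "0 0 -0.0022 0 0 0 0;0 0 -0.0022 0.003 0 0 0;0 0 -0.0022 0.006 0 0 0;0 0 -0.0022 0.009 0 0 0;0 0 -0.0022 0.012 0 0 0;0 0 -0.0022 0.012 0 0 0"
}}

```text
time_s: 14.32
position: [0.5415, -0.0409, 0.1513]
tcp_rot: [[0.993, 0.121, -0.0], [0.121, -0.993, 0.0], [-0.0, -0.0, -1.0]]
force: [-0.4, 1.3, -0.4]
opening: 0.153
grasp_force: 29.9
```

Call:
{"name": "jog_arm", "arguments": {
  "rows": "0 0 0 0.002 0 0 0;0 0 0 0.004 0 0 0;0 0 0 0.006 0 0 0;0 0 0 0.006 0 0 0"
}}

```text
time_s: 14.65
position: [0.5415, -0.0409, 0.1483]
tcp_rot: [[0.993, 0.121, -0.001], [0.121, -0.993, 0.0], [-0.001, -0.0, -1.0]]
force: [-0.7, 0.9, -0.9]
opening: 0.159
grasp_force: 29.9
```

Call:
{"name": "jog_arm", "arguments": {
  "rows": "0 0 0 0.002 0 0 0;0 0 0 0.004 0 0 0;0 0 0 0.006 0 0 0;0 0 0 0.006 0 0 0"
}}

```text
time_s: 14.98
position: [0.5415, -0.0409, 0.1453]
tcp_rot: [[0.993, 0.121, -0.001], [0.121, -0.993, 0.0], [-0.001, -0.0, -1.0]]
force: [-0.0, 0.2, -1.2]
opening: 0.158
grasp_force: 29.9
```

Call:
{"name": "jog_arm", "arguments": {
  "rows": "0 0 0 0.002 0 0 0;0 0 0 0.004 0 0 0;0 0 0 0.006 0 0 0;0 0 0 0.006 0 0 0"
}}

```text
time_s: 15.32
position: [0.5415, -0.0409, 0.1423]
tcp_rot: [[0.993, 0.121, -0.001], [0.121, -0.993, 0.0], [-0.001, -0.0, -1.0]]
force: [-0.3, 0.6, -1.4]
opening: 0.159
grasp_force: 29.9
```

Call:
{"name": "jog_arm", "arguments": {
  "rows": "0 0 0 0.002 0 0 0;0 0 0 0.004 0 0 0;0 0 0 0.006 0 0 0;0 0 0 0.006 0 0 0"
}}

```text
time_s: 15.65
position: [0.5416, -0.0409, 0.1393]
tcp_rot: [[0.993, 0.121, -0.0], [0.121, -0.993, 0.0], [-0.0, -0.0, -1.0]]
force: [-0.6, 1.0, -1.1]
opening: 0.153
grasp_force: 29.9
```

Call:
{"name": "jog_arm", "arguments": {
  "rows": "0 0 0 0.002 0 0 0;0 0 0 0.004 0 0 0;0 0 0 0.006 0 0 0;0 0 0 0.008 0 0 0;0 0 0 0.008 0 0 0"
}}

```text
time_s: 16.07
position: [0.5416, -0.041, 0.1353]
tcp_rot: [[0.993, 0.121, -0.0], [0.121, -0.993, 0.0], [-0.0, -0.0, -1.0]]
force: [-0.1, 1.1, -1.6]
opening: 0.156
grasp_force: 29.9
```

Call:
{"name": "jog_arm", "arguments": {
  "rows": "0 0 0 0.002 0 0 0;0 0 0 0.004 0 0 0;0 0 0 0.006 0 0 0;0 0 0 0.006 0 0 0"
}}

```text
time_s: 16.4
position: [0.5416, -0.041, 0.1323]
tcp_rot: [[0.993, 0.121, -0.0], [0.121, -0.993, 0.0], [-0.0, -0.0, -1.0]]
force: [-1.2, -0.5, -1.4]
opening: 0.157
grasp_force: 29.9
```

Call:
{"name": "jog_arm", "arguments": {
  "rows": "0 0 0 0.002 0 0 0;0 0 0 0.004 0 0 0;0 0 0 0.006 0 0 0;0 0 0 0.006 0 0 0"
}}

```text
time_s: 16.73
position: [0.5417, -0.0409, 0.1293]
tcp_rot: [[0.993, 0.121, -0.0], [0.121, -0.993, 0.0], [-0.0, -0.0, -1.0]]
force: [-0.3, -0.1, -1.3]
opening: 0.162
grasp_force: 29.9
```

Tip at about 40 mm and going in freely.

Call:
{"name": "jog_arm", "arguments": {
  "rows": "0 0 0 0.002 0 0 0;0 0 0 0.004 0 0 0;0 0 0 0.006 0 0 0;0 0 0 0.006 0 0 0"
}}

```text
time_s: 17.07
position: [0.5417, -0.041, 0.1263]
tcp_rot: [[0.993, 0.121, -0.0], [0.121, -0.993, 0.0], [-0.0, -0.0, -1.0]]
force: [-1.4, 0.2, -2.1]
opening: 0.158
grasp_force: 29.9
```

Call:
{"name": "jog_arm", "arguments": {
  "rows": "0 0 0 0.002 0 0 0;0 0 0 0.004 0 0 0;0 0 0 0.006 0 0 0;0 0 0 0.006 0 0 0"
}}

```text
time_s: 17.4
position: [0.5417, -0.041, 0.1234]
tcp_rot: [[0.993, 0.121, -0.0], [0.121, -0.993, 0.0], [-0.0, -0.0, -1.0]]
force: [-2.0, 1.3, -1.0]
opening: 0.156
grasp_force: 29.9
```

Call:
{"name": "jog_arm", "arguments": {
  "rows": "0 0 0 0.002 0 0 0;0 0 0 0.004 0 0 0;0 0 0 0.006 0 0 0;0 0 0 0.006 0 0 0"
}}

```text
time_s: 17.73
position: [0.5417, -0.041, 0.1204]
tcp_rot: [[0.993, 0.121, -0.0], [0.121, -0.993, 0.0], [-0.0, -0.0, -1.0]]
force: [-2.4, -0.0, -0.5]
opening: 0.154
grasp_force: 29.9
```

Call:
{"name": "jog_arm", "arguments": {
  "rows": "0 0 0 0.002 0 0 0;0 0 0 0.004 0 0 0;0 0 0 0.006 0 0 0;0 0 0 0.006 0 0 0"
}}

```text
time_s: 18.07
position: [0.5417, -0.041, 0.1173]
tcp_rot: [[0.993, 0.122, -0.0], [0.122, -0.993, 0.0], [-0.0, -0.0, -1.0]]
force: [-1.7, -0.6, -0.6]
opening: 0.161
grasp_force: 29.9
```

Call:
{"name": "jog_arm", "arguments": {
  "rows": "0 0 0 0.002 0 0 0;0 0 0 0.004 0 0 0;0 0 0 0.006 0 0 0;0 0 0 0.006 0 0 0"
}}

```text
time_s: 18.4
position: [0.5416, -0.041, 0.1143]
tcp_rot: [[0.993, 0.121, -0.0], [0.121, -0.993, 0.0], [-0.0, -0.0, -1.0]]
force: [-1.2, 0.3, -0.2]
opening: 0.161
grasp_force: 29.9
```

Call:
{"name": "jog_arm", "arguments": {
  "rows": "0 0 0 0.002 0 0 0;0 0 0 0.004 0 0 0;0 0 0 0.006 0 0 0;0 0 0 0.006 0 0 0"
}}

```text
time_s: 18.73
position: [0.5416, -0.041, 0.1113]
tcp_rot: [[0.993, 0.121, -0.0], [0.121, -0.993, 0.0], [-0.0, -0.0, -1.0]]
force: [-2.5, 0.5, -0.8]
opening: 0.153
grasp_force: 29.9
```

Call:
{"name": "jog_arm", "arguments": {
  "rows": "0 0 0 0.002 0 0 0;0 0 0 0.004 0 0 0;0 0 0 0.006 0 0 0;0 0 0 0.006 0 0 0"
}}

```text
time_s: 19.07
position: [0.5416, -0.0409, 0.1083]
tcp_rot: [[0.993, 0.122, -0.0], [0.122, -0.993, 0.0], [-0.0, -0.0, -1.0]]
force: [-1.7, -0.0, -0.4]
opening: 0.157
grasp_force: 29.9
```

Call:
{"name": "jog_arm", "arguments": {
  "rows": "0 0 0 0.002 0 0 0;0 0 0 0.004 0 0 0;0 0 0 0.006 0 0 0;0 0 0 0.006 0 0 0"
}}

```text
time_s: 19.4
position: [0.5416, -0.041, 0.1053]
tcp_rot: [[0.993, 0.121, -0.0], [0.121, -0.993, 0.0], [-0.0, -0.0, -1.0]]
force: [-1.9, 0.9, -1.1]
opening: 0.155
grasp_force: 29.9
```

Call:
{"name": "jog_arm", "arguments": {
  "rows": "0 0 0 0.002 0 0 0;0 0 0 0.004 0 0 0;0 0 0 0.004 0 0 0"
}}

```text
time_s: 19.65
position: [0.5416, -0.041, 0.1033]
tcp_rot: [[0.993, 0.122, -0.0], [0.122, -0.993, 0.0], [-0.0, -0.0, -1.0]]
force: [-3.1, -0.4, -0.5]
opening: 0.155
grasp_force: 29.9
```

Nearing the seat, so half-millimetre steps now.

Call:
{"name": "jog_arm", "arguments": {
  "rows": "0 0 0 0.001 0 0 0;0 0 0 0.002 0 0 0;0 0 0 0.003 0 0 0;0 0 0 0.004 0 0 0;0 0 0 0.004 0 0 0"
}}

```text
time_s: 20.07
position: [0.5417, -0.041, 0.1014]
tcp_rot: [[0.993, 0.121, -0.0], [0.121, -0.993, 0.0], [-0.0, -0.0, -1.0]]
force: [-1.9, -0.1, 0.1]
opening: 0.152
grasp_force: 29.9
```

Call:
{"name": "jog_arm", "arguments": {
  "rows": "0 0 0 0.001 0 0 0;0 0 0 0.002 0 0 0;0 0 0 0.002 0 0 0"
}}

```text
time_s: 20.32
position: [0.5417, -0.041, 0.1005]
tcp_rot: [[0.993, 0.122, -0.0], [0.122, -0.993, 0.0], [-0.0, -0.0, -1.0]]
force: [-3.2, -0.4, -0.5]
opening: 0.158
grasp_force: 29.9
```

Call:
{"name": "jog_arm", "arguments": {
  "rows": "0 0 0 0.001 0 0 0;0 0 0 0.002 0 0 0;0 0 0 0.002 0 0 0"
}}

```text
time_s: 20.57
position: [0.5417, -0.041, 0.0995]
tcp_rot: [[0.993, 0.121, -0.0], [0.121, -0.993, 0.0], [-0.0, -0.0, -1.0]]
force: [-2.6, 0.3, 0.1]
opening: 0.153
grasp_force: 29.9
```

Call:
{"name": "jog_arm", "arguments": {
  "rows": "0 0 0 0.001 0 0 0;0 0 0 0.001 0 0 0"
}}

```text
time_s: 20.73
position: [0.5417, -0.041, 0.0991]
tcp_rot: [[0.993, 0.122, -0.0], [0.122, -0.993, -0.0], [-0.0, -0.0, -1.0]]
force: [-3.0, 0.4, 1.3]
opening: 0.16
grasp_force: 29.9
```

Call:
{"name": "jog_arm", "arguments": {
  "rows": "0 0 0 0.001 0 0 0;0 0 0 0.001 0 0 0"
}}

```text
time_s: 20.9
position: [0.5417, -0.041, 0.099]
tcp_rot: [[0.993, 0.122, 0.0], [0.122, -0.993, -0.0], [-0.0, 0.0, -1.0]]
force: [-3.6, -0.9, 4.4]
opening: 0.155
grasp_force: 29.9
```

Call:
{"name": "jog_arm", "arguments": {
  "rows": "0 0 0 0.001 0 0 0;0 0 0 0.001 0 0 0"
}}

```text
time_s: 21.07
position: [0.5417, -0.041, 0.099]
tcp_rot: [[0.993, 0.122, 0.0], [0.122, -0.993, -0.0], [0.0, 0.0, -1.0]]
force: [-5.2, -0.7, 6.8]
opening: 0.155
grasp_force: 29.9
```

The collar is seated at the predicted height, with force rising. I'll release and withdraw.

Call:
{"name": "jog_arm", "arguments": {
  "rows": "0.2 0 0 0 0 0 0;0.3 0 0 0 0 0 0;0.4 0 0 0 0 0 0;0.4 0 0 0 0 0 0;0.4 0 0 0 0 0 0;0.4 0 0 0 0 0 0;0.4 0 0 -0.01 0 0 0;0.4 0 0 -0.03 0 0 0;0.4 0 0 -0.06 0 0 0;0.4 0 0 -0.12 0 0 0;0.4 -0.06 0 -0.18 0 0 0;0.4 -0.12 0 -0.2 0 0 0;0.4 -0.12 0 -0.2 0 0 0;0.4 -0.12 0 -0.2 0 0 0;0.4 -0.12 0 -0.2 0 0 0"
}}

```text
time_s: 22.32
position: [0.4831, -0.0485, 0.1988]
tcp_rot: [[0.993, 0.121, 0.003], [0.121, -0.993, -0.001], [0.002, 0.001, -1.0]]
force: [-0.2, 0.1, 0.2]
opening: 0.4
grasp_force: 0.0
```

Run:
```python
from h import *
s=bot.read_state();print(s["position"],s["force"],s["opening"])
w=capture("wrist");t=capture("top")
for l in("pin_collar","pin_grip","tray_tab","bracket_mid"):
  for q in spot_point(l,w)[:2]: print(l,np.array(q["point"]),q["conf"])
save(w,"w7.png",(130,40,370,220),3.3)
```

```text
[ 0.4831 -0.0485  0.1988] [-0.1869  0.1042  0.2499] 0.3998419484829779
pin_collar [ 0.5427 -0.0394  0.0628] 0.73
pin_collar [0.4592 0.1173 0.0519] 0.61
pin_grip [ 0.6124 -0.0263 -0.0032] 0.72
pin_grip [ 0.5406 -0.0402  0.0911] 0.71
tray_tab [ 0.5112 -0.0439  0.0421] 0.59
bracket_mid [ 0.5432 -0.0315  0.0643] 0.74
```

View pics/w7.png

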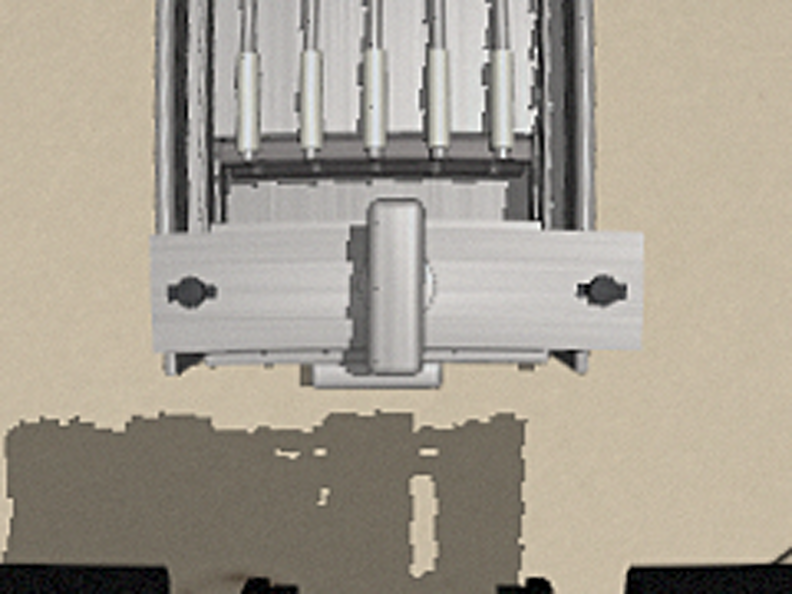

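The picture shows the pin upright at (397,290), its collar on the bracket, the tray in, and the gripper clear. I'm handing in.

```bash
python3 -c "
from rig import bot
print(bot.hand_in())"
```

```text
the job is handed in; nothing more can be done
None
```

The upper tray is pushed in to its stop, the steel pin is seated in the bracket's hole with its collar on the bracket and let go, and the job is handed in after about 22 s of robot time; hand-in returned no verdict.

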